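# Close up the rivet cabinet

## Task

Close up the small grey rivet cabinet on the table: press its lid down until it lies shut, and push both of its front drawers fully home until they are flush. Use only the fingertips, without slamming anything, and leave the loose things around it where they are.

Things in the scene. Friction and masses are not known exactly. Their poses are not given: they have to be found in the camera images.
- chest: low grey steel rivet cabinet with two drawers side by side, standing fixed on the table; shell 140 mm deep (own x), 240 mm wide (own y), 76 mm tall, 81 mm with the lid shut. Origin: centre of its underside at table height. Own x points from the front to the back, own y to its left seen from the front, z up. Its drawers open along -x. An open shallow tray with some rivets lies under its lid; it is fixed
- lid (a joint): hinge of the cabinet's flat sheet lid (146 mm from hinge line to free edge, 240 mm wide, 4 mm thick). 0 rad is shut, lying on the cabinet; grows as the free edge at the front swings up and back, 1.5 rad fully open. The hinge line runs along the cabinet's y at own x = +70 mm, z = 77 mm (underside of the lid). Stiff: it stays at any angle and takes about 2 N at the free edge to move
- lid_edge (a point): middle of the lid's free edge, on its outer (upper when shut) face; moves with the lid
- drawer_left (a joint): slide of the left drawer (on the cabinet's +y side): m it stands open, 0 fully home, 0.085 at most; about 2 N moves it, it stays where it is left
- drawer_right (a joint): slide of the right drawer (on the cabinet's -y side): same measure and friction
- drawer_left_face (a point): centre of the outer front face of the left drawer; moves with the drawer. The front is a plain plate 112 mm wide, 44 mm tall (7 to 51 mm above the table), 8 mm thick, without a handle; when home its inner side touches the cabinet's front edge
- drawer_right_face (a point): the same on the right drawer
- oil_carton: closed small carton, 58x38 mm, 76 mm tall, standing just right of the cabinet's drawers; loose, origin at the centre of its underside; to be left alone
- marker: marker pen lying flat, 143 mm long (own x), 18 mm thick, some way left of the cabinet; loose, origin at the centre of its underside; to be left alone
- tape: roll of tape lying flat, 96 mm across, 25 mm high, left of the cabinet; loose, origin at the centre of its underside; to be left alone
- gauge_block: slotted steel gauge block 28x45 mm, 24 mm high, just left of the cabinet's drawers; loose, origin at the centre of its underside; to be left alone

How it is judged (in metres and radians):
At the end, for the whole second after the job is handed in: The lid is shut to within 0.06 rad (about 8 mm at its free edge) and both drawers are home to within 5 mm (value of joint lid below 0.06 rad and value of joint each of drawer_left, drawer_right below 0.005 m); the robot touches nothing.
It fails at once if a loose thing near the cabinet is moved by more than 15 mm or lifted (distance of any of oil_carton, marker, tape, gauge_block from where it was at the start of the episode above 0.015 m).
It fails at once if the lid is slammed (shuts faster than 4 rad/s) (velocity of joint lid below -4 rad/s).
It fails at once if a drawer is slammed (faster than 0.6 m/s) (velocity of joint any of drawer_left, drawer_right below -0.6 m/s).
It also fails if it takes over 51 s, if anything falls off the work surface, if the arm or the gripper's body presses on something with over 40 N, if the wrist force passes 120 N, or if a joint passes its speed limit or range.

## Robot

A 6-joint arm with a two-finger parallel gripper is mounted at the origin on a cart in front of the work surface, level with it; the furniture and walls round the work are solid. World frame = base frame: x ahead of the robot, y to its left, z up, the work surface at z = 0. Lengths are in m, angles in degrees, forces in N, time in s.
With the tool pointing down it reaches from about 0.35 to 0.85 m from the base axis. Payload 8.1 kg.
Tool frame: the origin (TCP) lies midway between the tips of the shut fingers; the grasp point (between the pads) lies 19 mm behind it; z points along the fingers, y is the line along which they close (so a half turn about z gives the same grasp; the last joint's range is limited). The gripper opens to 85 mm and grips with 20 to 120 N. Pads are 22 mm wide; open, the fingers measure 114 mm over their backs; the gripper's body (76 mm by 85 mm) begins 54 mm behind the grasp point. The pads swing forward as they close: fully open they stand 13 mm farther back than shut.
Start: joints at [-4.893, 7.471, 85.268, -0, 87.261, -4.893], TCP at [0.6, 0, 0.231] pointing down, gripper open.
Joint ranges: [-169.43, 169.43], [-51.17, 129.36], [1.28, 143.12], [-76.62, 256.62], [0, 156.53], [-152.29, 152.29]. Speed limits (degrees/s): [136.94, 136.94, 159.86, 180, 180, 180].

## Interface

Orientations are given as a 3x3 rotation matrix whose columns are the frame's x, y, z axes.
In Python, from cell import sensors, cams, job_done, nets gives the robot as it stands.
- The arm moves only by the shell command python3 -m creep 'ROWS'. ROWS is JSON, a list of rows, each an object of numbers: "wx", "wy", "wz": the turn, a rotation vector about the world's x, y, z in rad; "tx", "ty", "tz": the shift along the world's x, y, z in mm; "fingers": the opening, from 0 (shut) to 1 (fully open). In form: [{"wx": .., "wy": .., "wz": .., "tx": .., "ty": .., "tz": .., "fingers": ..}, ...]. A call has 1 to 5 rows; each row is the pose to reach, as a shift and turn from the pose commanded when the call began; what a row does not reach only later rows make up. A row lasts 1/8 s, in which the tool goes at most 62.5 mm and 10.7 degrees, less where a joint would pass 70% of its speed; a pose out of reach is approached as far as the arm can. A call with a gripper value outside its range is refused whole. The fingers move at their own pace and stop on an object; the grip force is fixed at half the most. Time passes only in rows, so rows that repeat a pose let the fingers close. It gives the time, the measured TCP pose, the force, the opening and the grip force at its end, in the units of the state.
- sensors.get_state(): the state, without advancing time (a new reading comes with each control period).
- cams.read_camera(name): name is "scene" or "side" or "wrist"; returns a dict with "image" (384x512x3 uint8, red, green, blue), "camera_matrix" (3x3 intrinsics, pixels), "k1" (the pictures are not rectified: a ray, as slopes to the right and down, at radius r is drawn at 1 + k1 r^2 times it, then the intrinsics apply), "eye" and "attitude" of the camera in the world. Camera axes: x right, y up, looking along -z (the intrinsics and any distortion apply to the point x, -y, -z); pixel columns grow to the right and rows downward; lengths in m; the calibration is good to about 2 mm. A picture is of the moment at which its call begins. There is no depth.
- job_done(): hands the job in; it is judged then, once.
Trained networks look in a picture, given as the dict that the camera call returned (one of the last four; its "shot" number tells which), for a name from the list of things; names that differ only in an ending like _2 or _b are one class to them, and where a whole thing is asked for, a point or a joint stands for the part that bears it (a point fixed in the world has none). Each returns a list of dicts, best first, with "conf" (0 to 1); they miss things now and then, are a little off and sometimes report something else, mostly with a low value. They report only what shows in the picture. A call takes as long as a camera call.
- nets.recognise(picture, target): "location" ([row, column] in pixels, amid what is visible of it).
- nets.trace(picture, target): "mask" (384x512 bool, what is visible of it) and "location" ([row, column] in pixels, amid what is visible of it).
- nets.tip_of(picture, target): "location" ([row, column] in pixels: a listed point, or the origin of a listed thing).
The state is a dict: "t": time; "q": joint angles; "joint_vel": joint speeds; "joint_efforts": joint torques, N m; "tcp_pos": TCP position; "orientation": TCP orientation; "contact_force": force on the tool from outside, world axes, zero at the start; "moment": the same for the moment, N m; "gripper_width": finger opening in m; "gripper_force": force on a finger pad.
Only numpy, scipy, OpenCV 4.12 (cv2) and the standard library are available. Lean on these libraries where they do the work, as an engineer would, in place of code of your own. Each camera call takes 0.05 s, during which the arm holds its last target. There are 200 camera calls.

## Working session

There is one attempt and no reset: what is moved stays moved. The work goes in short steps, Python scripts to look and compute and a shell command to move; the robot and the scene stay as the last step left them, time stands still between calls to the robot, and variables do not carry over. Pictures are saved under pics/ and viewed, at most 11 in all, crops included, and the job is handed in when it is done.

```bash
mkdir -p pics
cat > h.py <<'E'
import numpy as np, cv2
from cell import sensors, cams, nets
def ray(p,loc):
    K=np.array(p["camera_matrix"]);r,c=loc
    d=np.array([(c-K[0,2])/K[0,0],(r-K[1,2])/K[1,1]]);u=d.copy()
    for _ in range(20): u=d/(1+p["k1"]*(u@u))
    v=np.array(p["attitude"])@np.array([u[0],-u[1],-1]);return np.array(p["eye"]),v
def atz(p,loc,z):
    e,v=ray(p,loc);return e+v*(z-e[2])/v[2]
def tri(a,b):
    (e,v),(f,w)=a,b
    s=np.linalg.lstsq(np.c_[v,-w],f-e,rcond=None)[0]
    A,B=e+v*s[0],f+w*s[1];return (A+B)/2,np.linalg.norm(A-B)
def proj(p,X):
    q=np.array(p["attitude"]).T@(np.array(X)-p["eye"]);u=np.array([q[0],-q[1]])/-q[2]
    u=u*(1+p["k1"]*(u@u));K=np.array(p["camera_matrix"]);return np.array([K[1,1]*u[1]+K[1,2],K[0,0]*u[0]+K[0,2]])
E
cat > look.py <<'E'
from h import *
P={n:cams.read_camera(n) for n in("scene","side")}
for n,p in P.items(): cv2.imwrite(f"pics/{n}0.png",cv2.resize(p["image"][:,:,::-1],(768,576)))
for t in["chest","lid_edge","drawer_left_face","drawer_right_face","oil_carton","marker","tape","gauge_block"]:
    r={n:(nets.tip_of(p,t) or [None])[0] for n,p in P.items()}
    print(t,[(n,np.round(x["location"]),round(x["conf"],2)) for n,x in r.items() if x])
    if all(r.values()): print("  tri",*[np.round(k,4) for k in tri(*[ray(P[n],r[n]["location"]) for n in P])])
    for n in P:
        if r[n]: print("  z0",n,np.round(atz(P[n],r[n]["location"],0),3))
print(sensors.get_state()["t"],P["scene"]["eye"],P["side"]["eye"])
E
python3 look.py
```

```text
chest [('scene', array([212., 256.]), 0.84), ('side', array([240., 272.]), 0.94)]
  tri [ 0.5306  0.3029 -0.0022] 0.0085
  z0 scene [0.534 0.303 0.   ]
  z0 side [0.525 0.295 0.   ]
lid_edge [('side', array([140., 282.]), 0.68)]
  z0 side [ 0.748  0.864 -0.   ]
drawer_left_face [('scene', array([232., 307.]), 0.83), ('side', array([242., 206.]), 0.57)]
  tri [0.3834 0.2711 0.0338] 0.0037
  z0 scene [0.408 0.245 0.   ]
  z0 side [0.393 0.325 0.   ]
drawer_right_face [('scene', array([201., 321.]), 0.82), ('side', array([270., 250.]), 0.9)]
  tri [0.4463 0.1682 0.0325] 0.0076
  z0 scene [0.481 0.135 0.   ]
  z0 side [0.454 0.207 0.   ]
oil_carton [('scene', array([187., 313.]), 0.68), ('side', array([293., 307.]), 0.92)]
  tri [0.5328 0.114  0.0015] 0.0087
  z0 scene [0.54  0.111 0.   ]
  z0 side [0.529 0.112 0.   ]
marker [('scene', array([270., 160.]), 0.57), ('side', array([189., 222.]), 0.65)]
  tri [ 0.4844  0.578  -0.0058] 0.0071
  z0 scene [0.484 0.579 0.   ]
  z0 side [0.478 0.561 0.   ]
tape [('scene', array([259., 221.]), 0.76), ('side', array([209., 213.]), 0.7)]
  tri [0.4364 0.4584 0.0033] 0.0044
  z0 scene [0.442 0.457 0.   ]
  z0 side [0.435 0.462 0.   ]
gauge_block [('scene', array([269., 274.]), 0.6), ('side', array([293., 306.]), 0.73)]
  tri [ 0.5493  0.2668 -0.1732] 0.1153
  z0 scene [0.356 0.378 0.   ]
  z0 side [0.527 0.113 0.   ]
0.9 [-0.06786574  0.72132489  0.59886761] [ 0.28062026 -0.44153304  0.4930236 ]
```

View pics/scene0.png

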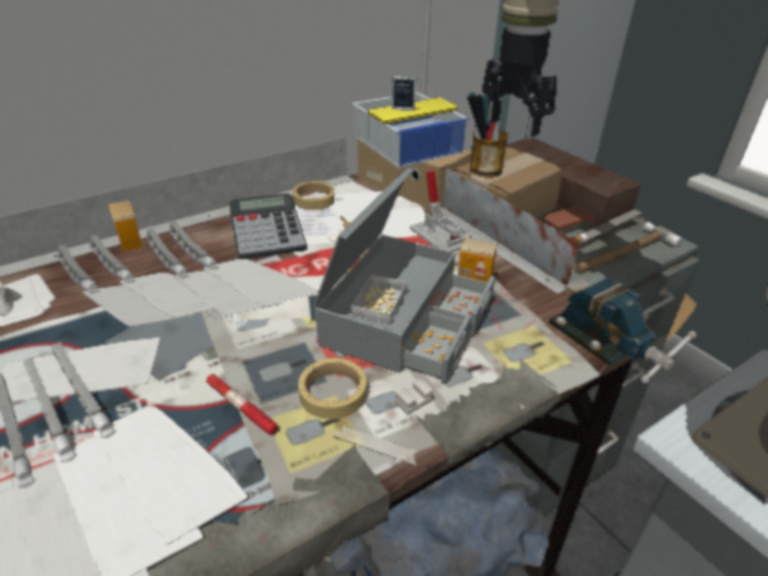

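View pics/side0.png

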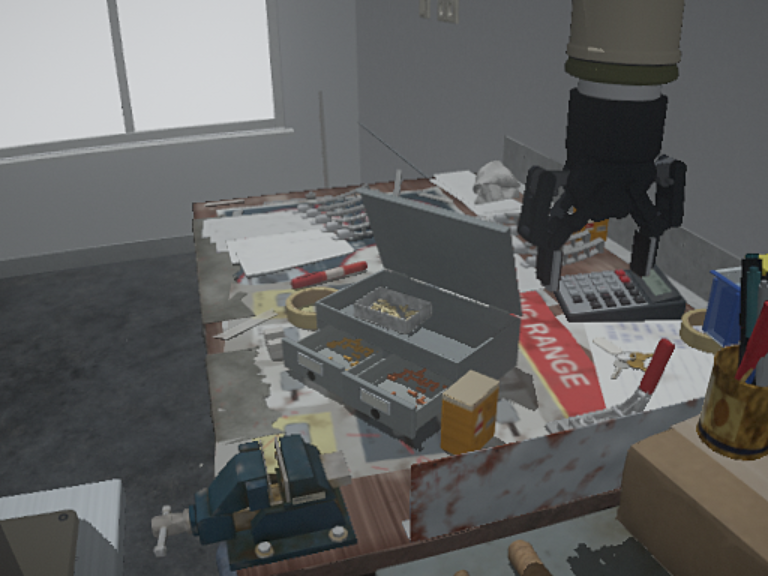

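The scene shows the cabinet with its lid well up, both drawers out by about 64 mm, the carton to the right, and the block (≈(400,400) in the enlarged scene view) and tape to the left. The side view shows the lid's free edge from (362,188) to (517,238). Next I'll work out the lid angle and cabinet yaw.

```bash
cat > fit.py <<'E'
from h import *
P={n:cams.read_camera(n) for n in("scene","side")}
C=np.array([.531,.303,0])
for yaw in (29,31.5,34):
    a=np.radians(yaw);X=np.array([np.cos(a),np.sin(a),0]);Y=np.array([-X[1],X[0],0])
    H=C+.07*X+[0,0,.077]
    for n,cr,y in(("side",(140,282),0),("side",(125,241),.12),("side",(158.5,344.5),-.12),("scene",(117,277),-.12)):
        e,v=ray(P[n],cr);s=((H+y*Y-e)@Y)/(v@Y);q=e+v*s-H
        print(yaw,n,y,"r",round(np.hypot(q@X,q[2]),3),"th",round(np.arctan2(q[2],-q@X),3))
a=np.radians(31.5);X=np.array([np.cos(a),np.sin(a),0]);Y=np.array([-X[1],X[0],0])
for n,p in P.items():
    im=cv2.resize(p["image"][:,:,::-1],(1024,768))
    th=1.3
    L=lambda x,y,z:tuple(np.int32(2*proj(p,C+x*X+y*Y+[0,0,z])[::-1]))
    hx=lambda r:(.07-r*np.cos(th),.077+r*np.sin(th))
    for q in([(-.07,-.12,.076),(.07,-.12,.076),(.07,.12,.076),(-.07,.12,.076)],[(-.07,-.12,0),(.07,-.12,0),(.07,.12,0),(-.07,.12,0)],
      [(.07,-.12,.077),(hx(.146)[0],-.12,hx(.146)[1]),(hx(.146)[0],.12,hx(.146)[1]),(.07,.12,.077)],
      [(-.142,-.004,.007),(-.142,-.116,.007),(-.142,-.116,.051),(-.142,-.004,.051)],[(-.142,.004,.007),(-.142,.116,.007),(-.142,.116,.051),(-.142,.004,.051)]):
        cv2.polylines(im,[np.array([L(*k) for k in q])],True,(0,255,0),1)
    c=proj(p,C+[0,0,.1])*2;r0=max(0,int(c[0])-210);c0=int(c[1])-250
    cv2.imwrite(f"pics/{n}1.png",im[r0:r0+420,c0:c0+400]) if n=="scene" else cv2.imwrite("pics/side1.png",im[r0:r0+420,c0:c0+400])
cv2.imwrite("pics/ov.png",np.hstack([cv2.imread("pics/scene1.png"),cv2.imread("pics/side1.png")]))
for t in("drawer_left_face","drawer_right_face"):
    pass
E
python3 fit.py
```

```text
29 side 0 r 0.137 th 1.229
29 side 0.12 r 0.138 th 1.282
29 side -0.12 r 0.115 th 1.474
29 scene -0.12 r 0.143 th 1.149
31.5 side 0 r 0.136 th 1.236
31.5 side 0.12 r 0.135 th 1.328
31.5 side -0.12 r 0.113 th 1.463
31.5 scene -0.12 r 0.145 th 1.115
34 side 0 r 0.135 th 1.245
34 side 0.12 r 0.133 th 1.379
34 side -0.12 r 0.111 th 1.455
34 scene -0.12 r 0.148 th 1.084
```

View pics/ov.png

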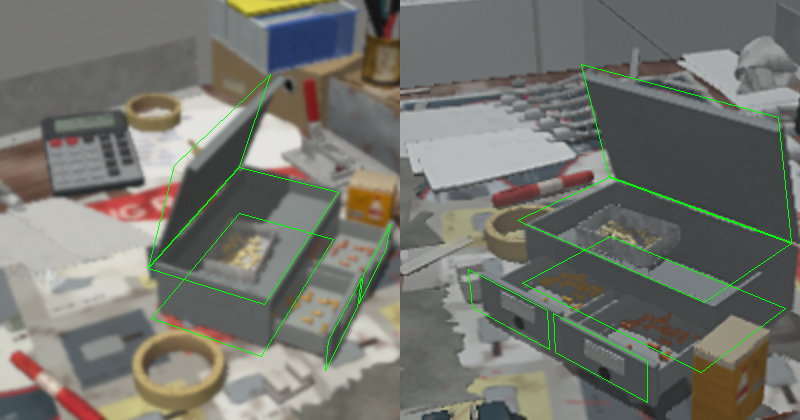

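The overlay is a few mm to cm off (in the side crop the drawer fronts end near (690,400), not (645,400)). I'll zoom in and fit to corners.

Run:
```python
from h import *
for n,r0,c0 in(("scene",105,190),("side",115,175)):
    p=cams.read_camera(n); cv2.imwrite(f"pics/{n}z.png",cv2.resize(p["image"][r0:r0+150,c0:c0+190,::-1],(760,600),interpolation=cv2.INTER_CUBIC))
```

```text
(no output)
```

View pics/scenez.png

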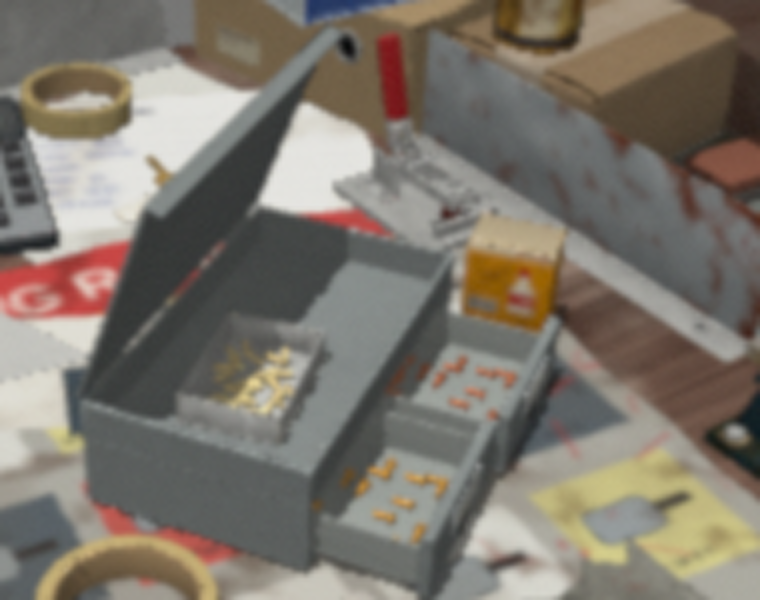

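View pics/sidez.png

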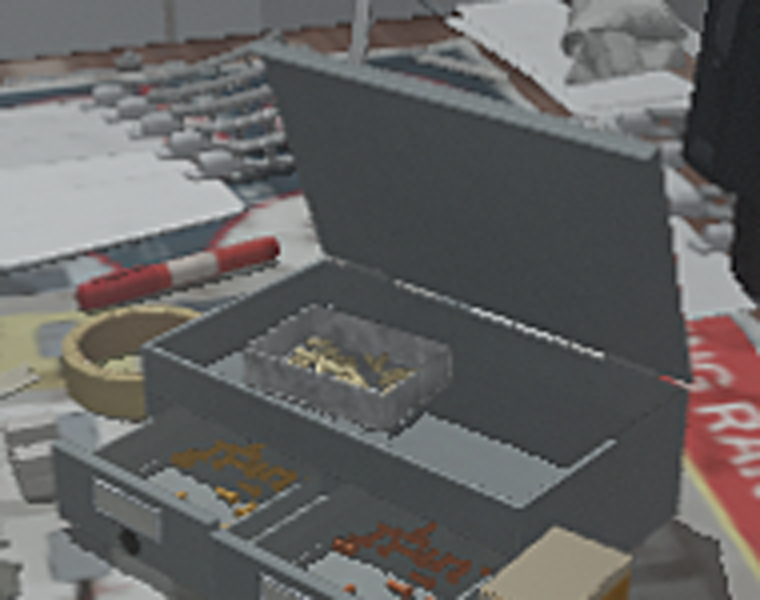

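The zooms give clear shell, lid and drawer corners (e.g. scene shell front-left top (310,478), lid edge (152,210)–(335,35); side shell top (145,348),(525,507), left drawer top (55,450)). Least-squares fit:

```bash
cat > fit2.py <<'E'
from h import *
from scipy.optimize import least_squares
P={n:cams.read_camera(n) for n in("scene","side")}
off=dict(scene=(190,105),side=(175,115))
pts=[("scene",310,478,"s",-.07,.12,.076),("scene",85,402,"s",.07,.12,.076),("scene",450,255,"s",-.07,-.12,.076),("scene",308,567,"s",-.07,.12,0),("scene",92,500,"s",.07,.12,0),
("scene",152,210,"l",.12),("scene",335,33,"l",-.12),
("side",262,45,"l",.12),("side",660,155,"l",-.12),("side",145,348,"s",-.07,.12,.076),("side",525,507,"s",-.07,-.12,.076),("side",690,388,"s",.07,-.12,.077),("side",328,258,"s",.07,.12,.077),
("side",55,450,"d",0,.116,.051),("side",212,530,"d",0,.004,.051),("side",222,540,"d",1,-.004,.051),("side",(279-175)*4,(272-115)*4,"d",1,-.116,.051),("scene",430,548,"d",0,.116,.051),("scene",558,322,"d",1,-.116,.051)]
def res(v):
    x,y,a,th,d0,d1=v;X=np.array([np.cos(a),np.sin(a),0]);Y=np.array([-X[1],X[0],0]);o=[]
    for n,u,w,k,*q in pts:
        if k=="s":b=q
        elif k=="l":b=(.07-.146*np.cos(th)+.002*np.sin(th),q[0],.077+.146*np.sin(th)+.002*np.cos(th))
        else:b=(-.078-(d0,d1)[q[0]],q[1],q[2])
        r,c=proj(P[n],np.array([x,y,0])+b[0]*X+b[1]*Y+[0,0,b[2]])
        o+=[c-(u/4+off[n][0]),r-(w/4+off[n][1])]
    return np.array(o)
s=least_squares(res,[.53,.3,.55,1.2,.06,.06],loss="soft_l1")
print(np.round(s.x,4),np.degrees(s.x[2]));print(np.round(res(s.x).reshape(-1,2),1).tolist())
x,y,a,th,*_=s.x;X=np.array([np.cos(a),np.sin(a),0]);Y=np.array([-X[1],X[0],0])
for t,w in dict(carton=(.533,.114,0),gauge=(.356,.378,0)).items(): print(t,np.round([(np.array(w)-[x,y,0])@X,(np.array(w)-[x,y,0])@Y],3))
print(sensors.get_state()["orientation"],sensors.get_state()["t"])
E
python3 fit2.py
```

```text
[0.5371 0.2913 0.5561 1.2044 0.0604 0.0633] 31.8631547625113
[[0.3, -1.8], [-1.1, -0.5], [1.2, -1.2], [-0.4, 1.8], [-1.1, 0.4], [0.6, -0.5], [0.3, -1.8], [-1.6, -0.3], [0.2, -0.5], [-0.4, -0.4], [0.4, 1.2], [1.6, 0.2], [-0.6, -0.4], [-1.0, -1.7], [0.1, -1.3], [-0.4, -1.5], [-0.4, 0.9], [0.6, -2.2], [-0.5, -2.4]]
carton [-0.097 -0.148]
gauge [-0.108  0.169]
[[ 4.65865457e-06  1.00000000e+00  2.21570907e-05]
 [ 1.00000000e+00 -4.65884338e-06  8.52114342e-06]
 [ 8.52124665e-06  2.21570510e-05 -1.00000000e+00]] 1.2
```

```bash
python3 -m creep '[{"tx":-48,"ty":39,"wz":0.14,"fingers":0},{"tx":-95,"ty":77,"wz":0.28,"fingers":0},{"tx":-143,"ty":116,"wz":0.42,"fingers":0},{"tx":-190,"ty":154,"wz":0.556,"fingers":0},{"tx":-190,"ty":154,"wz":0.556,"fingers":0}]'; python3 -m creep '[{"tz":-50,"fingers":0},{"tz":-100,"fingers":0},{"tz":-130,"fingers":0},{"tz":-130,"fingers":0}]'
python3 - <<'E'
from h import *
p=cams.read_camera("side"); cv2.imwrite("pics/s2.png",cv2.resize(p["image"][:,:,::-1],(768,576)))
s=sensors.get_state();print(s["t"],s["tcp_pos"],s["q"],s["gripper_width"])
E
```

```text
1.25 [ 6.00016795e-01 -8.07220163e-06  2.31278272e-01] [-4.89580939e+00  7.47327448e+00  8.52669612e+01 -2.81830914e-05
  8.72598301e+01 -4.89405568e+00] 0.08524086538228524validation failed for argument at $[0]...
validation failed for argument at $[0]...
```

View pics/s2.png

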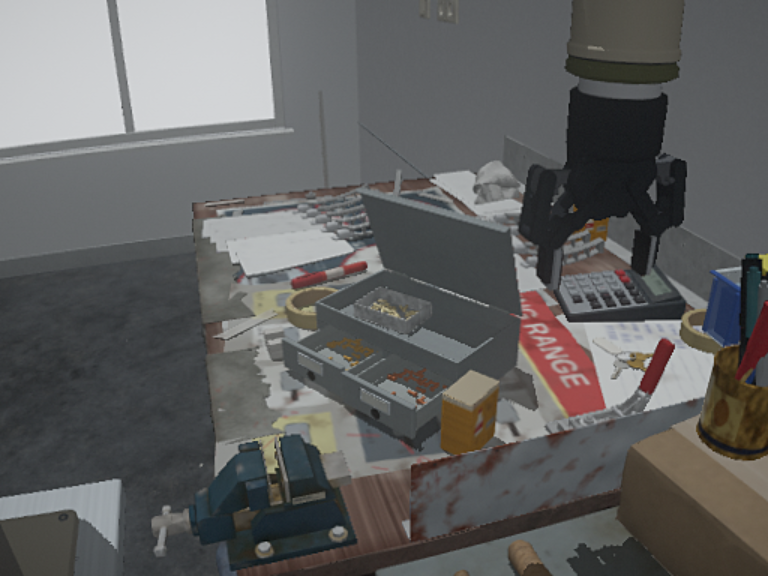

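The moves were refused: every row probably needs all seven keys. The picture shows nothing has moved.

```bash
python3 -m creep '[{"wx":0,"wy":0,"wz":0.14,"tx":-48,"ty":39,"tz":0,"fingers":0},{"wx":0,"wy":0,"wz":0.28,"tx":-95,"ty":77,"tz":0,"fingers":0},{"wx":0,"wy":0,"wz":0.42,"tx":-143,"ty":116,"tz":0,"fingers":0},{"wx":0,"wy":0,"wz":0.556,"tx":-190,"ty":154,"tz":0,"fingers":0},{"wx":0,"wy":0,"wz":0.556,"tx":-190,"ty":154,"tz":0,"fingers":0}]'
```

```text
t: 1.88
tcp_pos: [0.4077, 0.1562, 0.2315]
orientation: [[-0.533, 0.846, 0.0], [0.846, 0.533, 0.001], [0.001, 0.001, -1.0]]
contact_force: [1.1, -0.4, -0.5]
gripper_width: -0.0001
gripper_force: 0.0
```

```bash
python3 -m creep '[{"wx":0,"wy":0,"wz":0,"tx":0,"ty":0,"tz":-50,"fingers":0},{"wx":0,"wy":0,"wz":0,"tx":0,"ty":0,"tz":-100,"fingers":0},{"wx":0,"wy":0,"wz":0,"tx":0,"ty":0,"tz":-130,"fingers":0},{"wx":0,"wy":0,"wz":0,"tx":0,"ty":0,"tz":-130,"fingers":0}]'
python3 - <<'E'
from h import *
p=cams.read_camera("side"); cv2.imwrite("pics/s3.png",cv2.resize(p["image"][80:330,120:420,::-1],(720,600)))
s=sensors.get_state();print(s["t"],s["tcp_pos"])
E
```

```text
t: 2.38
tcp_pos: [0.4084, 0.153, 0.0989]
orientation: [[-0.527, 0.85, -0.005], [0.85, 0.527, -0.002], [0.001, -0.005, -1.0]]
contact_force: [0.5, 0.4, 0.7]
gripper_width: -0.0003
gripper_force: 0.0
2.425 [0.40984948 0.15341353 0.10097917]
```

View pics/s3.png

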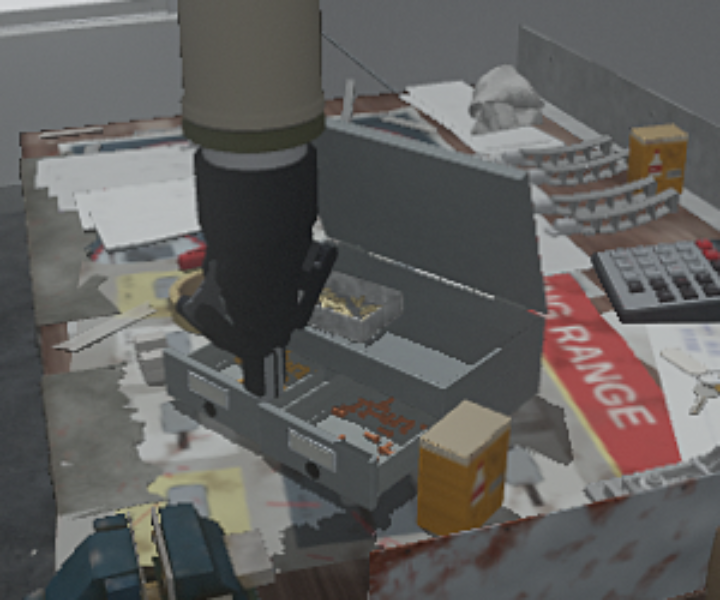

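The picture shows the closed knuckles sticking out along the push direction. I'll turn the tool 90° so they lie along the drawer fronts and clear the shell.

```bash
python3 -m creep '[{"wx":0,"wy":0,"wz":-0.18,"tx":0,"ty":0,"tz":0,"fingers":0},{"wx":0,"wy":0,"wz":-0.36,"tx":0,"ty":0,"tz":0,"fingers":0},{"wx":0,"wy":0,"wz":-0.54,"tx":0,"ty":0,"tz":0,"fingers":0},{"wx":0,"wy":0,"wz":-0.72,"tx":0,"ty":0,"tz":0,"fingers":0},{"wx":0,"wy":0,"wz":-0.9,"tx":0,"ty":0,"tz":0,"fingers":0}]'
python3 -m creep '[{"wx":0,"wy":0,"wz":-0.18,"tx":0,"ty":0,"tz":-20,"fingers":0},{"wx":0,"wy":0,"wz":-0.36,"tx":0,"ty":0,"tz":-40,"fingers":0},{"wx":0,"wy":0,"wz":-0.54,"tx":0,"ty":0,"tz":-60,"fingers":0},{"wx":0,"wy":0,"wz":-0.67,"tx":0,"ty":0,"tz":-62,"fingers":0},{"wx":0,"wy":0,"wz":-0.67,"tx":0,"ty":0,"tz":-62,"fingers":0}]'
```

```text
t: 3.05
tcp_pos: [0.4121, 0.1542, 0.1041]
orientation: [[0.344, 0.939, 0.004], [0.939, -0.344, 0.001], [0.002, 0.004, -1.0]]
contact_force: [0.6, 0.8, -0.0]
gripper_width: 0.0001
gripper_force: 0.0
t: 3.68
tcp_pos: [0.4118, 0.1542, 0.0412]
orientation: [[0.849, 0.529, 0.003], [0.529, -0.849, 0.001], [0.003, 0.001, -1.0]]
contact_force: [-0.3, 0.0, -0.5]
gripper_width: -0.0001
gripper_force: 0.0
```

```bash
python3 -m creep '[{"wx":0,"wy":0,"wz":0,"tx":13,"ty":8,"tz":0,"fingers":0},{"wx":0,"wy":0,"wz":0,"tx":23,"ty":14.5,"tz":0,"fingers":0},{"wx":0,"wy":0,"wz":0,"tx":36,"ty":22.5,"tz":0,"fingers":0},{"wx":0,"wy":0,"wz":0,"tx":49,"ty":30.5,"tz":0,"fingers":0},{"wx":0,"wy":0,"wz":0,"tx":62,"ty":38.5,"tz":0,"fingers":0}]'
```

```text
t: 4.3
tcp_pos: [0.4731, 0.1929, 0.0402]
orientation: [[0.848, 0.53, 0.001], [0.53, -0.848, -0.0], [0.001, 0.0, -1.0]]
contact_force: [-0.9, -1.0, 2.4]
gripper_width: -0.0001
gripper_force: 1.0
```

```bash
python3 -m creep '[{"wx":0,"wy":0,"wz":0,"tx":4,"ty":2.5,"tz":0,"fingers":0},{"wx":0,"wy":0,"wz":0,"tx":7,"ty":4.5,"tz":0,"fingers":0},{"wx":0,"wy":0,"wz":0,"tx":10,"ty":6,"tz":0,"fingers":0},{"wx":0,"wy":0,"wz":0,"tx":10,"ty":6,"tz":0,"fingers":0}]'
```

```text
t: 4.8
tcp_pos: [0.4821, 0.1986, 0.0394]
orientation: [[0.849, 0.529, 0.0], [0.529, -0.849, 0.0], [0.0, -0.0, -1.0]]
contact_force: [0.3, -0.1, 0.2]
gripper_width: -0.0004
gripper_force: 0.0
```

```bash
python3 -m creep '[{"wx":0,"wy":0,"wz":0,"tx":2.5,"ty":1.5,"tz":0,"fingers":0},{"wx":0,"wy":0,"wz":0,"tx":5,"ty":3,"tz":0,"fingers":0},{"wx":0,"wy":0,"wz":0,"tx":5,"ty":3,"tz":0,"fingers":0}]'
python3 - <<'E'
from h import *
p=cams.read_camera("side"); cv2.imwrite("pics/s4.png",cv2.resize(p["image"][80:330,120:420,::-1],(720,600)))
E
```

```text
t: 5.18
tcp_pos: [0.4873, 0.2017, 0.0393]
orientation: [[0.849, 0.529, 0.0], [0.529, -0.849, 0.0], [0.0, 0.0, -1.0]]
contact_force: [-0.3, -0.5, 1.0]
gripper_width: 0.0
gripper_force: 0.0
```

View pics/s4.png

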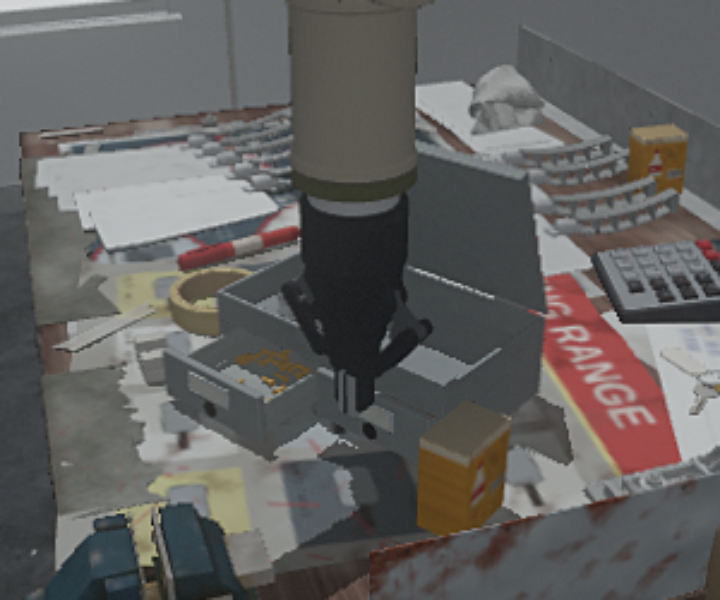

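The right drawer is almost home, with the fingertips against its front at (355,405). I'll keep going until the force rises.

```bash
python3 -m creep '[{"wx":0,"wy":0,"wz":0,"tx":1.7,"ty":1,"tz":0,"fingers":0},{"wx":0,"wy":0,"wz":0,"tx":3.4,"ty":2,"tz":0,"fingers":0},{"wx":0,"wy":0,"wz":0,"tx":3.4,"ty":2,"tz":0,"fingers":0}]'
```

```text
t: 5.6
tcp_pos: [0.4888, 0.2026, 0.0391]
orientation: [[0.849, 0.529, -0.004], [0.529, -0.849, -0.002], [-0.004, -0.0, -1.0]]
contact_force: [-9.8, -6.0, 9.8]
gripper_width: -0.0002
gripper_force: 5.9
```

```bash
python3 -m creep '[{"wx":0,"wy":0,"wz":0,"tx":1.7,"ty":1,"tz":0,"fingers":0},{"wx":0,"wy":0,"wz":0,"tx":2.6,"ty":1.6,"tz":0,"fingers":0},{"wx":0,"wy":0,"wz":0,"tx":2.6,"ty":1.6,"tz":0,"fingers":0}]'
```

```text
t: 5.98
tcp_pos: [0.4889, 0.2026, 0.0385]
orientation: [[0.849, 0.529, -0.009], [0.529, -0.849, -0.005], [-0.011, -0.001, -1.0]]
contact_force: [-22.5, -13.3, 20.0]
gripper_width: 0.0
gripper_force: 13.1
```

Hard stop at 26 N, so the right drawer is home. Next, back off and go across to the left drawer.

```bash
python3 -m creep '[{"wx":0,"wy":0,"wz":0,"tx":-42,"ty":-26,"tz":0,"fingers":0},{"wx":0,"wy":0,"wz":0,"tx":-80,"ty":-49,"tz":0,"fingers":0},{"wx":0,"wy":0,"wz":0,"tx":-108,"ty":-5,"tz":0,"fingers":0},{"wx":0,"wy":0,"wz":0,"tx":-135,"ty":40,"tz":0,"fingers":0},{"wx":0,"wy":0,"wz":0,"tx":-135,"ty":40,"tz":0,"fingers":0}]'
```

```text
t: 6.6
tcp_pos: [0.3567, 0.2476, 0.0396]
orientation: [[0.847, 0.532, 0.0], [0.532, -0.847, 0.001], [0.001, -0.001, -1.0]]
contact_force: [0.6, 0.0, -0.4]
gripper_width: -0.0001
gripper_force: 0.0
```

```bash
python3 -m creep '[{"wx":0,"wy":0,"wz":0,"tx":13,"ty":8,"tz":0,"fingers":0},{"wx":0,"wy":0,"wz":0,"tx":26,"ty":16,"tz":0,"fingers":0},{"wx":0,"wy":0,"wz":0,"tx":39,"ty":24,"tz":0,"fingers":0},{"wx":0,"wy":0,"wz":0,"tx":52,"ty":32,"tz":0,"fingers":0},{"wx":0,"wy":0,"wz":0,"tx":63,"ty":39,"tz":0,"fingers":0}]'
```

```text
t: 7.22
tcp_pos: [0.4218, 0.2837, 0.0391]
orientation: [[0.849, 0.528, -0.0], [0.528, -0.849, -0.001], [-0.001, 0.0, -1.0]]
contact_force: [-1.3, -1.1, 1.3]
gripper_width: 0.0003
gripper_force: 0.9
```

```bash
python3 -m creep '[{"wx":0,"wy":0,"wz":0,"tx":4,"ty":2.5,"tz":0,"fingers":0},{"wx":0,"wy":0,"wz":0,"tx":8,"ty":5,"tz":0,"fingers":0},{"wx":0,"wy":0,"wz":0,"tx":11,"ty":7,"tz":0,"fingers":0},{"wx":0,"wy":0,"wz":0,"tx":13.6,"ty":8.5,"tz":0,"fingers":0},{"wx":0,"wy":0,"wz":0,"tx":13.6,"ty":8.5,"tz":0,"fingers":0}]'
```

```text
t: 7.85
tcp_pos: [0.4334, 0.2919, 0.039]
orientation: [[0.849, 0.529, -0.003], [0.529, -0.849, -0.002], [-0.003, 0.0, -1.0]]
contact_force: [-5.3, -5.0, 5.0]
gripper_width: 0.0001
gripper_force: 4.0
```

```bash
python3 -m creep '[{"wx":0,"wy":0,"wz":0,"tx":1.3,"ty":0.8,"tz":0,"fingers":0},{"wx":0,"wy":0,"wz":0,"tx":2.6,"ty":1.6,"tz":0,"fingers":0},{"wx":0,"wy":0,"wz":0,"tx":2.6,"ty":1.6,"tz":0,"fingers":0}]'
```

```text
t: 8.22
tcp_pos: [0.4335, 0.292, 0.0388]
orientation: [[0.849, 0.529, -0.008], [0.529, -0.849, -0.005], [-0.01, 0.0, -1.0]]
contact_force: [-19.4, -14.4, 19.4]
gripper_width: -0.0
gripper_force: 12.0
```

Left drawer is home too (same hard stop). Now back off and up, then behind the lid.

```bash
python3 -m creep '[{"wx":0,"wy":0,"wz":0,"tx":-25,"ty":-16,"tz":0,"fingers":0},{"wx":0,"wy":0,"wz":0,"tx":-25,"ty":-16,"tz":60,"fingers":0},{"wx":0,"wy":0,"wz":0,"tx":-25,"ty":-16,"tz":120,"fingers":0},{"wx":0,"wy":0,"wz":0,"tx":-25,"ty":-16,"tz":180,"fingers":0},{"wx":0,"wy":0,"wz":0,"tx":-25,"ty":-16,"tz":230,"fingers":0}]'
```

```text
t: 8.85
tcp_pos: [0.4125, 0.2787, 0.2725]
orientation: [[0.849, 0.529, 0.003], [0.529, -0.849, 0.002], [0.003, -0.0, -1.0]]
contact_force: [0.6, -0.2, -0.2]
gripper_width: -0.0001
gripper_force: 0.0
```

```bash
python3 -m creep '[{"wx":0,"wy":0,"wz":0,"tx":0,"ty":0,"tz":5,"fingers":0},{"wx":0,"wy":0,"wz":0,"tx":48,"ty":13,"tz":10,"fingers":0},{"wx":0,"wy":0,"wz":0,"tx":96,"ty":27,"tz":10,"fingers":0},{"wx":0,"wy":0,"wz":0,"tx":144,"ty":41,"tz":10,"fingers":0},{"wx":0,"wy":0,"wz":0,"tx":189,"ty":53,"tz":10,"fingers":0}]'
```

```text
t: 9.48
tcp_pos: [0.6024, 0.3317, 0.2777]
orientation: [[0.849, 0.529, -0.001], [0.529, -0.849, -0.0], [-0.001, -0.0, -1.0]]
contact_force: [0.9, 0.4, 0.1]
gripper_width: -0.0002
gripper_force: 0.0
```

```bash
python3 fit2.py | head -1;python3 - <<'E'
from h import *
p=cams.read_camera("side"); cv2.imwrite("pics/s5.png",cv2.resize(p["image"][40:290,150:450,::-1],(720,600)))
print(sensors.get_state()["tcp_pos"])
E
```

```text
[0.5371 0.2913 0.5561 1.2044 0.0604 0.0633] 31.8631547625113
[0.6018124  0.3310043  0.27466174]
```

View pics/s5.png

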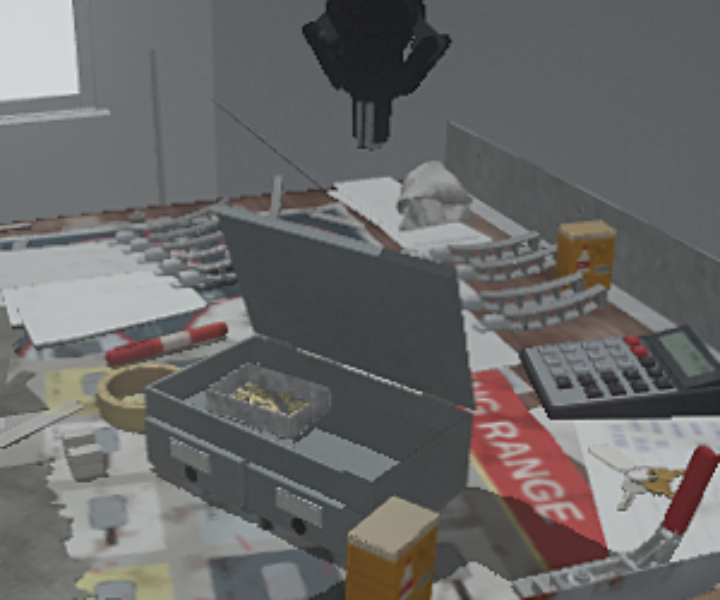

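Both drawers look flush; the fingertip (370,145) is above and behind the lid. Go down behind it and bring it forward along its arc.

```bash
python3 -m creep '[{"wx":0,"wy":0,"wz":0,"tx":0,"ty":0,"tz":-45,"fingers":0},{"wx":0,"wy":0,"wz":0,"tx":0,"ty":0,"tz":-89,"fingers":0},{"wx":0,"wy":0,"wz":0,"tx":-14,"ty":-9,"tz":-89,"fingers":0},{"wx":0,"wy":0,"wz":0,"tx":-28,"ty":-17,"tz":-89,"fingers":0},{"wx":0,"wy":0,"wz":0,"tx":-28,"ty":-17,"tz":-89,"fingers":0}]'
```

```text
t: 10.25
tcp_pos: [0.5719, 0.3141, 0.1908]
orientation: [[0.849, 0.529, 0.0], [0.529, -0.849, 0.0], [0.0, -0.0, -1.0]]
contact_force: [1.1, -0.6, 0.8]
gripper_width: -0.0005
gripper_force: 0.0
```

```bash
python3 -m creep '[{"wx":0,"wy":0,"wz":0,"tx":-9,"ty":-5.5,"tz":-4,"fingers":0},{"wx":0,"wy":0,"wz":0,"tx":-18,"ty":-11,"tz":-10,"fingers":0},{"wx":0,"wy":0,"wz":0,"tx":-26,"ty":-16,"tz":-16,"fingers":0},{"wx":0,"wy":0,"wz":0,"tx":-33,"ty":-20.5,"tz":-24,"fingers":0},{"wx":0,"wy":0,"wz":0,"tx":-33,"ty":-20.5,"tz":-24,"fingers":0}]'
```

```text
t: 10.88
tcp_pos: [0.5392, 0.2932, 0.1652]
orientation: [[0.849, 0.528, -0.002], [0.528, -0.849, -0.001], [-0.002, -0.0, -1.0]]
contact_force: [0.6, -0.7, -0.1]
gripper_width: -0.0001
gripper_force: 0.0
```

```bash
python3 -m creep '[{"wx":0,"wy":0,"wz":0,"tx":-7,"ty":-4,"tz":-10,"fingers":0},{"wx":0,"wy":0,"wz":0,"tx":-13,"ty":-8,"tz":-20,"fingers":0},{"wx":0,"wy":0,"wz":0,"tx":-18,"ty":-11.5,"tz":-30,"fingers":0},{"wx":0,"wy":0,"wz":0,"tx":-23,"ty":-14,"tz":-40,"fingers":0},{"wx":0,"wy":0,"wz":0,"tx":-23,"ty":-14,"tz":-40,"fingers":0}]'
python3 - <<'E'
from h import *
p=cams.read_camera("side"); cv2.imwrite("pics/s6.png",cv2.resize(p["image"][40:290,150:450,::-1],(720,600)))
E
```

```text
t: 11.5
tcp_pos: [0.516, 0.2791, 0.1247]
orientation: [[0.849, 0.528, -0.002], [0.528, -0.849, -0.001], [-0.002, -0.0, -1.0]]
contact_force: [0.1, 0.0, -0.7]
gripper_width: 0.0001
gripper_force: 0.0
```

View pics/s6.png

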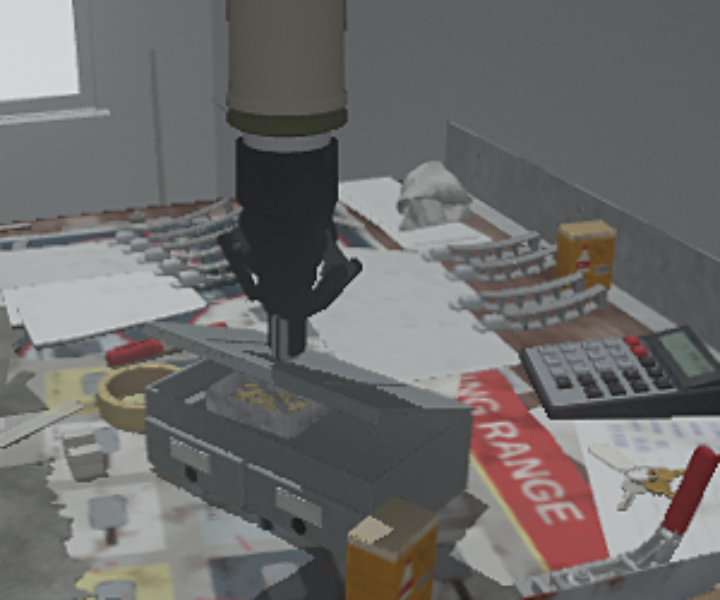

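The lid follows and is now at roughly 0.4 rad, with the tip on it at (285,355). Keep going to shut.

```bash
python3 -m creep '[{"wx":0,"wy":0,"wz":0,"tx":-4,"ty":-2.5,"tz":-11,"fingers":0},{"wx":0,"wy":0,"wz":0,"tx":-7,"ty":-4,"tz":-22,"fingers":0},{"wx":0,"wy":0,"wz":0,"tx":-8,"ty":-5,"tz":-32,"fingers":0},{"wx":0,"wy":0,"wz":0,"tx":-8,"ty":-5,"tz":-41,"fingers":0},{"wx":0,"wy":0,"wz":0,"tx":-8,"ty":-5,"tz":-41,"fingers":0}]'
```

```text
t: 12.18
tcp_pos: [0.5084, 0.2744, 0.0839]
orientation: [[0.849, 0.528, -0.002], [0.528, -0.849, -0.001], [-0.002, -0.0, -1.0]]
contact_force: [-1.0, -0.1, -0.3]
gripper_width: 0.0003
gripper_force: 0.0
```

```bash
python3 -m creep '[{"wx":0,"wy":0,"wz":0,"tx":0,"ty":0,"tz":-2,"fingers":0},{"wx":0,"wy":0,"wz":0,"tx":0,"ty":0,"tz":-4,"fingers":0},{"wx":0,"wy":0,"wz":0,"tx":0,"ty":0,"tz":-4,"fingers":0}]'
```

```text
t: 12.55
tcp_pos: [0.5093, 0.2748, 0.0814]
orientation: [[0.849, 0.528, 0.0], [0.528, -0.849, 0.0], [0.0, 0.0, -1.0]]
contact_force: [0.4, -0.4, -0.5]
gripper_width: -0.0002
gripper_force: 0.0
```

```bash
python3 -m creep '[{"wx":0,"wy":0,"wz":0,"tx":0,"ty":0,"tz":-2,"fingers":0},{"wx":0,"wy":0,"wz":0,"tx":0,"ty":0,"tz":-4,"fingers":0},{"wx":0,"wy":0,"wz":0,"tx":0,"ty":0,"tz":-4,"fingers":0}]'
```

```text
t: 12.92
tcp_pos: [0.5096, 0.2749, 0.0807]
orientation: [[0.849, 0.529, 0.001], [0.529, -0.849, 0.0], [0.001, 0.0, -1.0]]
contact_force: [-13.1, -5.4, 26.2]
gripper_width: 0.0002
gripper_force: 13.1
```

Firm stop at z = 81 mm, which is the shut height. Retreat straight up and check.

```bash
python3 -m creep '[{"wx":0,"wy":0,"wz":0,"tx":0,"ty":0,"tz":10,"fingers":0},{"wx":0,"wy":0,"wz":0,"tx":0,"ty":0,"tz":60,"fingers":0},{"wx":0,"wy":0,"wz":0,"tx":0,"ty":0,"tz":115,"fingers":0},{"wx":0,"wy":0,"wz":0,"tx":0,"ty":0,"tz":160,"fingers":0},{"wx":0,"wy":0,"wz":0,"tx":0,"ty":0,"tz":160,"fingers":0}]'
python3 - <<'E'
from h import *
p=cams.read_camera("side"); cv2.imwrite("pics/s7.png",cv2.resize(p["image"][80:330,120:420,::-1],(720,600)))
E
```

```text
t: 13.55
tcp_pos: [0.5117, 0.2758, 0.243]
orientation: [[0.849, 0.528, 0.009], [0.528, -0.849, 0.004], [0.009, 0.001, -1.0]]
contact_force: [0.6, -0.6, -0.4]
gripper_width: 0.0
gripper_force: 0.0
```

View pics/s7.png

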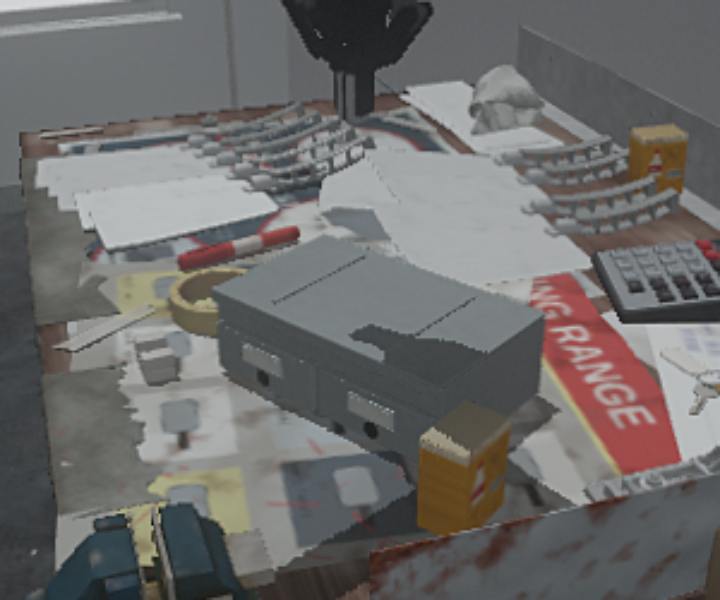

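The lid lies shut, both drawer fronts are flush (around (265,370) and (370,415)), the carton, tape, marker and block stand where they were, and the arm is clear.

```bash
python3 -c "from cell import job_done; print(job_done())"
```

```text
the job is handed in; nothing more can be done
None
```

The cabinet is closed and the job handed in: both drawers were pushed to a hard stop, the lid was pressed shut at 81 mm, nothing loose looks moved in the last picture, and the arm is clear; the judge returned no result.

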